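# Lay an empty dipping tin on its side against the stop rail

### The arm

A 6-joint arm with a two-finger parallel gripper is mounted at the origin on the work surface. World frame = base frame: x ahead of the robot, y to its left, z up, the work surface at z = 0. Lengths are in mm, angles in degrees, forces in N, time in s.
With the tool pointing down it reaches from about 350 to 850 mm from the base axis. Payload 8.1 kg.
Tool frame: the origin (TCP) lies at the very end of the fingers, on their centre line; the grasp point (between the pads) lies 19 mm behind it (r.grip_depth is the distance from the TCP to the grasp point, in mm); y points along the fingers, z is the direction in which the jaws open and shut, and the axes are right-handed (so a half turn about y gives the same grasp; the last joint's range is limited). The gripper opens to 85 mm and grips with 20 to 120 N. Pads are 22 mm wide; open, the fingers measure 114 mm over their backs; the gripper's body (76 mm by 85 mm) begins 54 mm behind the grasp point. The pads swing forward as they close: fully open they stand 13 mm farther back than shut.
Start: joints at [-73.992, 7.471, 85.268, -0, 87.261, -4.893], TCP at [214.078, -560.514, 231.292] pointing down, gripper open.
Joint ranges: [-169.43, 169.43], [-51.17, 129.36], [1.28, 143.12], [-76.62, 256.62], [0, 156.53], [-152.29, 152.29]. Speed limits (degrees/s): [136.94, 136.94, 159.86, 180, 180, 180].

### API

Orientations are given as [roll, pitch, yaw] about the fixed x, y, z axes, in that order (R = Rz(yaw) Ry(pitch) Rx(roll)).
In Python, from bench import readout, eyes, r gives the robot as it stands. The module is installed in compiled form; this text tells all that it offers.
- The arm moves only by the tool move_arm, never from a script. Its argument "motion" is text: rows parted by semicolons, each of 6 numbers parted by spaces: the shift along the world's x, y, z in cm, then the turn, a rotation vector about the world's x, y, z in degrees. A call has 1 to 10 rows; each row is the pose to reach, as a shift and turn from the pose commanded when the call began; what a row does not reach only later rows make up. A row lasts 1/12 s, in which the tool goes at most 41.7 mm and 7.16 degrees, less where a joint would pass 70% of its speed; a pose out of reach is approached as far as the arm can. A call with a gripper value outside its range is refused whole. "fingers" is the finger opening in cm, from 0 to 8.54, set as the call begins (left out, the last holds). The fingers move at their own pace and stop on an object; "squeeze" is the grip in N (left out, the last holds). Time passes only in rows, so rows that repeat a pose let the fingers close. It gives the time, the measured TCP pose, the force and the opening at its end, in the units of the state.
- readout.sense(): the state, without advancing time (a new reading comes with each control period).
- eyes.snapshot(name): name is "scene" or "top" or "wrist"; returns a dict with "image" (480x640x3 uint8, blue, green, red), "fx", "fy", "cx", "cy" (pixels), "world_to_cam" (4x4, takes a point from world to camera coordinates). Camera axes: x right, y down, z forward; pixel columns grow to the right and rows downward; lengths in mm; the calibration is good to about 2 mm. The wrist camera is an equidistant fisheye: a pixel r from the principal point sees the ray r / f radians off the axis. A picture is of the moment at which its call begins. There is no depth.
- r.hand_in(): hands the job in, once; it reports no verdict.
The state is a dict: "time": time; "joint_pos": joint angles; "qd": joint speeds; "joint_efforts": joint torques, N m; "tool_pos": TCP position; "tcp_rot": TCP orientation; "ft_force": force on the tool from outside, world axes, zero at the start; "wrist_torque": the same for the moment, N m; "finger_gap": finger opening in mm.
Only numpy, scipy, OpenCV 4.12 (cv2) and the standard library are available. Lean on these libraries where they do the work, as an engineer would, in place of code of your own. Each camera call takes 0.05 s, during which the arm holds its last target. There are 200 camera calls.

### The job

In an incense workshop the washed dipping tins dry lying on the draining board. Without picking it up, tip over the empty tin that still stands upright there, away from the board's rail, and ease it down gently onto its broad side rather than let it drop (a fingertip hooked inside its mouth can hold it back), then push it along the board until its bottom is square and flush against the rail, like the tin already lying beside it. Leave everything else where it is.

Things in the scene. Friction and masses are not known exactly. Their poses are not given: they have to be found in the camera images.
- drainboard: Stainless draining board, fixed: a flat sheet 320 mm deep (x), 370 mm wide (y), its top 12 mm above the table, with lips 10 mm higher along both sides and an open front. Origin: at table height, on the face of the stop rail, midway along it. x points from the open front to the rail (roughly world +y, the robot's left), y along the rail, z up; the sheet runs from x = -320 mm to 0.
- rail_face (a point): Point on the face of the stop rail along the board's left end as the robot sees it, midway along the rail, 34 mm above the table (22 mm above the board). The rail runs the whole width of the board, its face is upright and its top is 58 mm above the table.
- tin: The empty tin standing upright in one half of the board, its back 2 to 14 mm from the rail: steel with a blue band, 60 mm (x) by 100 mm (y) by 200 mm tall (z), walls and bottom 3 mm, open at the top, loose, 0.2 to 0.4 kg, centre of mass about 91 mm up. Origin: centre of its underside. z points out of the mouth, -x away from the rail (the way to tip it), within 0.1 rad of square to the rail.
- tin_mouth (a point): Centre of the tin's mouth, in the plane of the rim, 200 mm from its underside.
- tin_base (a point): Centre of the outside of the tin's bottom.
- tin_toe (a point): Middle of the tin's bottom edge on the side away from the rail, 30 mm in -x from the centre of its bottom: the edge it rolls over on when tipped, which stays down on the board.
- laid_tin: A second such tin, loose, already lying on its broad side in the other half of the board, bottom against the rail, mouth away from it, about 170 mm from the standing tin, centre to centre. 200 mm along x, 100 mm along y, 60 mm high. Origin: on the board under the tin, midway across its width, 36 mm in front of its bottom. To be left alone.
- stick_tin: A full tin (60 x 100 x 200 mm, red band) packed with incense sticks that stand out of it to 275 mm, standing upright on the table behind the rail. Origin: centre of its underside. To be left alone.
- perfume: Amber bottle, 64 mm across and 170 mm tall, standing on the table behind the rail. Origin: centre of its underside. To be left alone.
- tray_blue: Blue plastic tray of sticks, 260 x 200 x 50 mm. Origin: centre of its underside. To be left alone.
- tray_green: Green plastic tray of sticks, 260 x 200 x 50 mm. Origin: centre of its underside. To be left alone.
- pack: Yellow and blue carton, 60 x 130 x 45 mm. Origin: centre of its underside. To be left alone.
- tape_measure: Round red tape measure, 74 mm across, 42 mm high. Origin: centre of its underside. To be left alone.

How it is judged (in metres and radians):
At the end, for the whole second after the job is handed in: The tin lies at rest flat on its broad side on the draining board (within 0.1 rad), its mouth away from the rail, its bottom within 6 mm of the rail and square to it within 0.07 rad (angle between tin's own x axis and vertical below 0.1 rad and x of tin_base in the frame of drainboard above -0.006 m and angle between the z axis of tin and the x axis of drainboard, either way round below 0.07 rad and height (world z) of each of tin_base, tin_mouth below 0.048 m and linear speed of tin below 0.02 m/s and angular speed of tin below 0.1 rad/s); the robot touches nothing.
It fails at once if The tin is let fall or slammed down (it turns faster than 4 rad/s) (angular speed of tin above 4 rad/s).
It fails at once if The tin is picked up: the bottom edge that it tips over rises more than 20 mm off the board (height (world z) of tin_toe above 0.032 m).
It fails at once if The tin already lying on the board is shifted more than 15 mm (distance of laid_tin from where it was at the start of the episode above 0.015 m).
It fails at once if Something else on the table is moved more than 20 mm (distance of any of stick_tin, perfume, tray_blue, tray_green, pack, tape_measure from where it was at the start of the episode above 0.02 m).
It fails at once if The full tin or the bottle is tipped (angle between any of stick_tin, perfume's own z axis and vertical above 0.2 rad).
It also fails if it takes over 64 s, if anything falls off the work surface, if the arm or the gripper's body presses on something with over 40 N, if the wrist force passes 120 N, or if a joint passes its speed limit or range.

## Working session

There is one attempt and no reset: what is moved stays moved. The work goes in short steps, Python scripts to look and compute and a tool call to move; the robot and the scene stay as the last step left them, time stands still between calls to the robot, and variables do not carry over. Pictures are saved under pics/ and viewed, about 8 in all and at most 12, crops included, and the job is handed in when it is done.

Besides the shell and the picture viewer there is one more tool, called after "Request:" in YAML: its name, and indented under it one key for each argument. move_arm: Moves the arm, as the interface text tells. Its arguments: {"type":"object","properties":{"motion":{"type":"string"},"fingers":{"type":"number"},"squeeze":{"type":"number"}},"required":["motion"]}

```bash
mkdir -p pics; python3 - <<'E'
from bench import readout, eyes, r
import cv2
for n in("scene","top"):
    s=eyes.snapshot(n); cv2.imwrite(f"pics/{n}0.png",s["image"]); print(n,s["fx"],s["cx"],s["cy"],s["world_to_cam"].round(3).tolist() if hasattr(s["world_to_cam"],'round') else s["world_to_cam"])
st=readout.sense(); print(st)
E
```

```text
scene 577.1091462194507 320.29055423923074 235.8605935615827 [[-0.897, 0.442, -0.007, 486.942], [0.38, 0.761, -0.526, -119.364], [-0.227, -0.474, -0.851, 1967.38], [0.0, 0.0, 0.0, 1.0]]
top 442.63746893499155 323.61323089783826 240.86763066287372 [[-0.019, -1.0, -0.015, 18.183], [-0.996, 0.02, -0.086, 523.901], [0.087, 0.014, -0.996, 1593.939], [0.0, 0.0, 0.0, 1.0]]
{'time': 0.1, 'joint_pos': array([-7.39919650e+01,  7.51323078e+00,  8.53230359e+01,  2.59505699e-04,
        8.72636426e+01, -4.89322564e+00]), 'qd': array([ 0.03289929, -0.1002934 , -0.13372306, -0.02020076,  0.02908816,
       -0.03218552]), 'joint_efforts': array([ 1.57746512e-03, -5.70949888e+01, -5.01944625e+01, -2.58781520e-04,
        8.06785945e-03,  7.84265922e-05]), 'tool_pos': array([ 213.93480629, -560.0181486 ,  230.32385075]), 'tcp_rot': array([-9.00995231e+01,  8.78041683e-03, -1.59098760e+02]), 'ft_force': array([-0.58406052,  0.63874344,  0.46270481]), 'wrist_torque': array([-0.01769338,  0.02110359,  0.008874  ]), 'finger_gap': 85.1915308565724}
```

View pics/scene0.png

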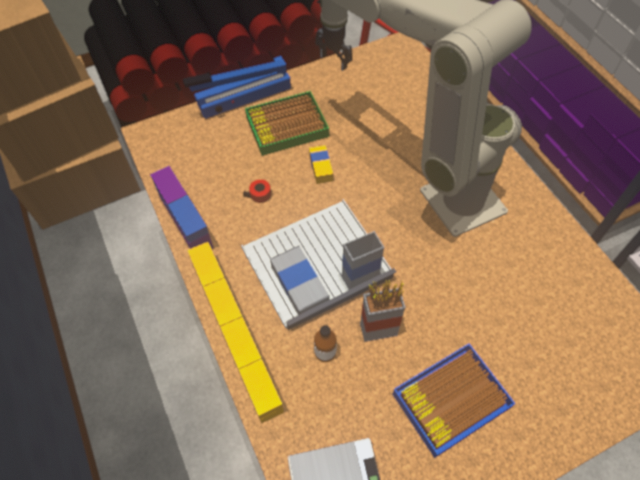

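View pics/top0.png

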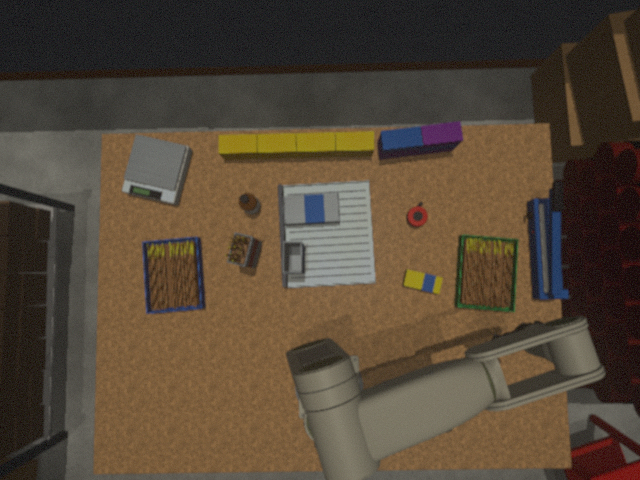

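The top view shows the board at about (282–375, 183–288). The laid tin is at (312, 208) and the standing tin's mouth is at about (294, 259). In the scene view the standing tin is at (362, 258). I'll enlarge crops of both.

```bash
python3 - <<'E'
import cv2,numpy as np
t=cv2.imread("pics/top0.png")[175:295,260:385]; s=cv2.imread("pics/scene0.png")[195:330,235:410]
a=cv2.resize(t,None,fx=4.8,fy=4.8,interpolation=cv2.INTER_CUBIC); cv2.imwrite("pics/topc.png",a)
cv2.imwrite("pics/scenec.png",cv2.resize(s,None,fx=4.4,fy=4.4,interpolation=cv2.INTER_CUBIC))
E
```

```text
(no output)
```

View pics/topc.png

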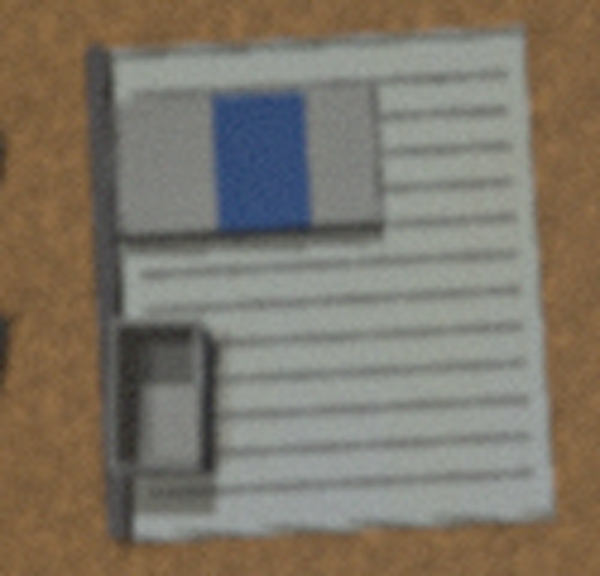

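View pics/scenec.png

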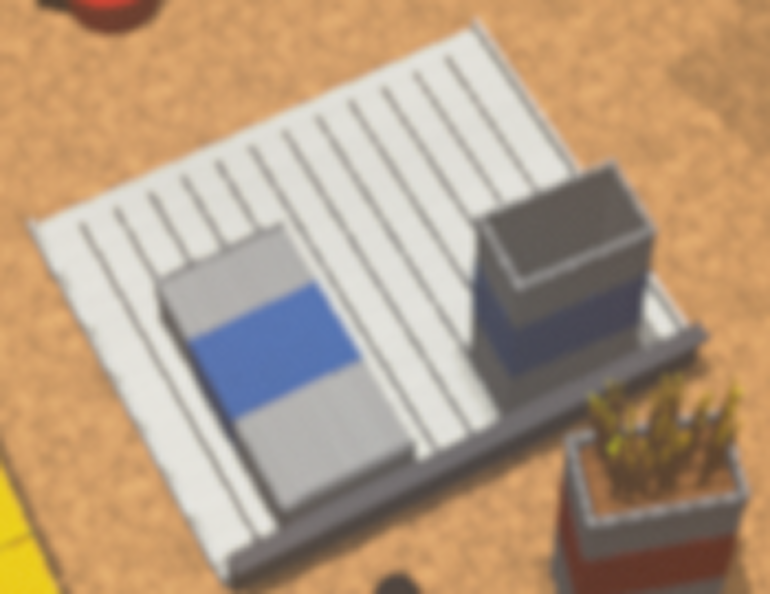

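```bash
cat > h.py <<'E'
import numpy as np
def ray(s,p,z):
    T=np.array(s["world_to_cam"]);R=T[:3,:3];c=-R.T@T[:3,3]
    d=R.T@np.array([(p[0]-s["cx"])/s["fx"],(p[1]-s["cy"])/s["fy"],1]); return c+d*(z-c[2])/d[2]
E
python3 - <<'E'
from bench import eyes
from h import *
np.set_printoptions(suppress=True,precision=1)
t=eyes.snapshot("top");s=eyes.snapshot("scene")
T=lambda p,z:ray(t,(p[0]/4.8+260-.4,p[1]/4.8+175-.4),z)
S=lambda p,z:ray(s,(p[0]/4.4+235-.4,p[1]/4.4+195-.4),z)
print("rim top");[print(T(p,212)) for p in[(118,325),(207,325),(210,472),(115,472)]]
print("rim scene");[print(S(p,212)) for p in[(520,290),(477,218),(613,162),(652,230)]]
print("rail top-face");[print(T(p,58)) for p in[(110,45),(132,540)]];print("scene");[print(S(p,58)) for p in[(232,553),(695,330)]]
print("front");[print(T(p,22)) for p in[(522,27),(553,515)]];print("scene");[print(S(p,22)) for p in[(32,222),(478,22)]]
print("laid");[print(T(p,72)) for p in[(128,92),(376,85),(382,222),(120,233)]]
print("laid s");[print(S(p,72)) for p in[(283,512),(160,285),(282,227),(410,445)]]
print("sticktin scene z200");[print(S(p,200)) for p in[(570,437),(592,525),(745,495)]]
E
```

```text
rim top
[505.6 132.7 212. ]
[504.4  72.8 212. ]
[405.8  72.2 212. ]
[407.  135.8 212. ]
rim scene
[509.4 139.2 212. ]
[509.2  80.  212. ]
[410.3  81.8 212. ]
[413. 138. 212.]
rail top-face
[730.7 152.3  58. ]
[359.2 140.   58. ]
scene
[726.9 156.9  58. ]
[369.4 148.1  58. ]
front
[ 745.6 -161.4   22. ]
[ 371.5 -174.5   22. ]
scene
[ 744.8 -160.5   22. ]
[ 370.9 -173.6   22. ]
laid
[691.7 137.8  72. ]
[693.  -47.2  72. ]
[590.1 -49.4  72. ]
[586.  144.9  72. ]
laid s
[686.4 151.2  72. ]
[690.  -42.8  72. ]
[593.9 -47.4  72. ]
[589.3 144.8  72. ]
sticktin scene z200
[526.8 238.9 200. ]
[543.1 296.5 200. ]
[450.3 320.5 200. ]
```

Request:
move_arm:
  motion: "3 3 3 0 0 5; 6 6 6 0 0 10; 9 9 9 0 0 15; 11 13 11 0 0 20; 13 16 12 0 0 25; 15 20 12 0 0 30; 17 23 12 0 0 35; 19 27 12 0 0 40; 21 30 12 0 0 44; 23 34 12 0 0 48"
  fingers: 5

```text
time: 1.03
tool_pos: [431.4, -243.6, 351.4]
tcp_rot: [-90.0, -0.0, -110.9]
ft_force: [0.3, -1.1, -0.1]
finger_gap: 50.4
```

Request:
move_arm:
  motion: "1 3.8 0 0 0 4; 2 7.5 0 0 0 7; 3 11 0 0 0 10; 4 15 0 0 0 13; 5 19 0 0 0 16; 5.5 22.5 0 0 0 19; 6 26 0 0 0 20.6; 6.1 30 0 0 0 20.6; 6.1 34 0 0 0 20.6; 6.1 34 0 0 0 20.6"

```text
time: 1.87
tool_pos: [490.9, 101.0, 350.9]
tcp_rot: [-90.0, 0.2, -90.1]
ft_force: [-0.5, -0.7, 0.4]
finger_gap: 49.9
```

```bash
python3 - <<'E'
from bench import readout, eyes, r
import cv2,numpy as np
np.set_printoptions(suppress=True,precision=1)
s=eyes.snapshot("wrist"); cv2.imwrite("pics/w1.png",s["image"]); print(s["fx"],s["cx"],s["cy"],np.array(s["world_to_cam"]).round(3).tolist())
st=readout.sense()
for k in("time","joint_pos","tool_pos","tcp_rot","finger_gap"): print(k,st[k])
E
```

```text
371.64829954431775 315.71089423608976 242.67927061132838 [[1.0, -0.003, -0.0, -490.607], [-0.003, -0.947, 0.323, 16.999], [-0.001, -0.323, -0.947, 526.821], [0.0, 0.0, 0.0, 1.0]]
time 1.9167
joint_pos [ 5.4 -9.  89.2  0.  99.8  5.6]
tool_pos [491.1  98.2 350.9]
tcp_rot [-90.    0.  -90.2]
finger_gap 49.847315297795674
```

View pics/w1.png

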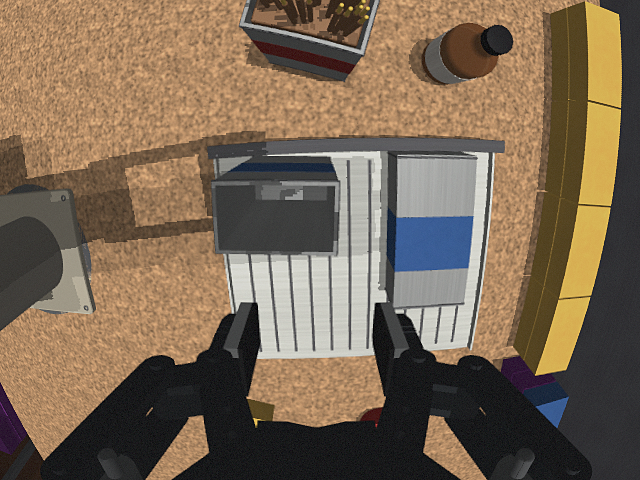

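The wrist view shows the tin's rim corners at about (215,180), (339,180), (336,255) and (214,252). The rail top runs from (210,150) to (503,145).

```bash
cat >> h.py <<'E'
def fray(s,p,z):
    T=np.array(s["world_to_cam"]);R=T[:3,:3];c=-R.T@T[:3,3]
    u=(np.array(p,float)-[s["cx"],s["cy"]])/[s["fx"],s["fy"]];a=np.linalg.norm(u)
    d=R.T@np.array([*(u/a*np.sin(a)),np.cos(a)]); return c+d*(z-c[2])/d[2]
E
python3 - <<'E'
from bench import eyes
from h import *
s=eyes.snapshot("wrist")
for p,z in[((215,180),212),((339,180),212),((336,255),212),((214,252),212),((215,157),58),((372,151),58),((503,151),58),((388,153),72),((476,155),72)]: print(p,fray(s,p,z).round(1))
E
```

```text
(215, 180) [412.7 137.7 212. ]
(339, 180) [509.1 136.2 212. ]
(336, 255) [507.6  75.2 212. ]
(214, 252) [407.   77.9 212. ]
(215, 157) [371.1 141.4  58. ]
(372, 151) [557.2 146.2  58. ]
(503, 151) [728.3 154.8  58. ]
(388, 153) [573.7 145.5  72. ]
(476, 155) [683.4 148.1  72. ]
```

Request:
move_arm:
  motion: "0.5 1 -1 -6 0 0; 1 2 -2 -12 0 0; 1.6 3 -3 -18 0 -1; 1.6 4 -4 -24 0 -1; 1.6 5 -5 -30 0 -1; 1.6 5.5 -6.5 -30 0 -1; 1.6 5.5 -7 -30 0 -1; 1.6 5.5 -7 -30 0 -1"
  fingers: 4.5

```text
time: 2.63
tool_pos: [507.2, 148.5, 279.1]
tcp_rot: [-89.7, -30.0, -91.6]
ft_force: [0.1, -0.3, -0.1]
finger_gap: 45.2
```

```bash
cat > st.py <<'E'
from bench import readout
import numpy as np
np.set_printoptions(suppress=True,precision=1)
st=readout.sense()
for k in("time","joint_pos","tool_pos","tcp_rot","ft_force","finger_gap"): print(k,st[k])
E
python3 st.py
```

```text
time 2.6333
joint_pos [ 28.1   8.7  84.  -26.5 101.6  27.5]
tool_pos [507.2 148.5 279.1]
tcp_rot [-89.7 -30.  -91.6]
ft_force [ 0.1 -0.3 -0.1]
finger_gap 45.18082089071552
```

Request:
move_arm:
  motion: "0 -0.8 -1.5 0 0 0; 0 -1.6 -3 0 0 0; 0 -2.5 -4.6 0 0 0; 0 -3.4 -6.2 0 0 0; 0 -4.2 -7.7 0 0 0; 0 -5 -9.2 0 0 0; 0 -5 -9.2 0 0 0; 0 -5 -9.2 0 0 0"

```text
time: 3.3
tool_pos: [508.0, 97.7, 190.5]
tcp_rot: [-89.4, -29.9, -91.9]
ft_force: [-0.6, -0.2, 0.4]
finger_gap: 44.9
```

```bash
python3 st.py; python3 - <<'E'
from bench import eyes
import cv2
cv2.imwrite("pics/w2.png",eyes.snapshot("wrist")["image"])
E
```

```text
time 3.3
joint_pos [ 23.7   8.   94.2 -27.   91.   28.1]
tool_pos [508.   97.7 190.5]
tcp_rot [-89.4 -29.9 -91.9]
ft_force [-0.6 -0.2  0.4]
finger_gap 44.94348654738784
```

View pics/w2.png

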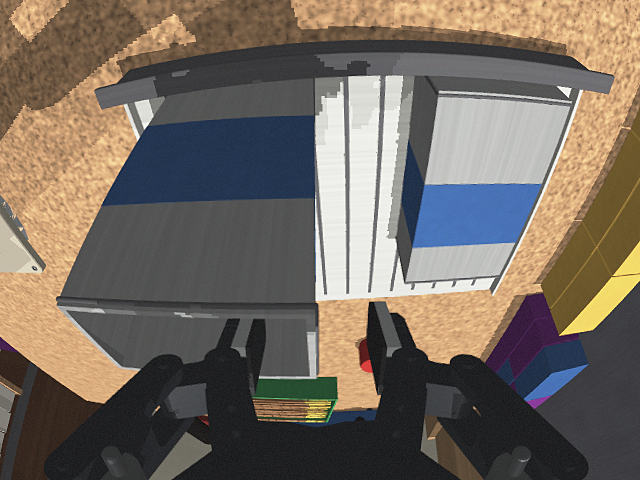

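Request:
move_arm:
  motion: "0 -0.3 -0.5 0 0 0; 0 -0.3 -0.5 0 0 0; 0 -0.3 -0.5 0 0 0"

```text
time: 3.6
tool_pos: [508.0, 96.7, 184.8]
tcp_rot: [-89.4, -30.0, -91.7]
ft_force: [0.6, -0.3, 0.8]
finger_gap: 45.2
```

Request:
move_arm:
  motion: "0 0 0 0 0 0; 0 0 0 0 0 0; 0 0 0 0 0 0; 0 0 0 0 0 0; 0 0 0 0 0 0; 0 0 0 0 0 0; 0 0 0 0 0 0; 0 0 0 0 0 0"
  fingers: 0
  squeeze: 25

```text
time: 4.27
tool_pos: [507.6, 96.7, 184.3]
tcp_rot: [-89.4, -30.0, -91.7]
ft_force: [-3.1, 0.9, 4.0]
finger_gap: 2.7
```

```bash
python3 st.py; python3 - <<'E'
import numpy as np
from bench import readout
p=np.array(readout.sense()["tool_pos"])[1:]; c=np.array([77,12.])
# cumulative TCP shifts (cm) when turned about the toe; toe kept 2 mm pressed none
for a in range(0,92,5):
    t=np.radians(a);R=np.array([[np.cos(t),-np.sin(t)],[np.sin(t),np.cos(t)]]);print(a,((c+R@(p-c)-p)/10).round(2),(c+R@(p-c)).round(0))
E
```

```text
time 4.2667
joint_pos [ 23.7   8.2  94.7 -27.1  90.4  28.2]
tool_pos [507.6  96.7 184.3]
tcp_rot [-89.4 -30.  -91.7]
ft_force [-3.1  0.9  4. ]
finger_gap 2.743045496930557
0 [0. 0.] [ 97. 184.]
5 [-1.51  0.11] [ 82. 185.]
10 [-3.02  0.08] [ 66. 185.]
15 [-4.53 -0.08] [ 51. 184.]
20 [-6.01 -0.37] [ 37. 181.]
25 [-7.47 -0.78] [ 22. 176.]
30 [-8.88 -1.33] [  8. 171.]
35 [-10.24  -1.99] [ -6. 164.]
40 [-11.54  -2.77] [-19. 157.]
45 [-12.76  -3.66] [-31. 148.]
50 [-13.9   -4.65] [-42. 138.]
55 [-14.95  -5.74] [-53. 127.]
60 [-15.91  -6.91] [-62. 115.]
65 [-16.75  -8.17] [-71. 103.]
70 [-17.49  -9.49] [-78.  89.]
75 [-18.1  -10.87] [-84.  76.]
80 [-18.59 -12.3 ] [-89.  61.]
85 [-18.96 -13.77] [-93.  47.]
90 [-19.2  -15.26] [-95.  32.]
```

Request:
move_arm:
  motion: "0 -0.9 0.07 3 0 0; 0 -1.8 0.1 6 0 0; 0 -2.7 0.1 9 0 0; 0 -3.6 0.02 12 0 0; 0 -4.5 -0.08 15 0 0; 0 -5.4 -0.24 18 0 0; 0 -6.3 -0.45 21 0 0; 0 -7.2 -0.7 24 0 0; 0 -8.05 -1 27 0 0; 0 -8.9 -1.3 30 0 0"

```text
time: 5.1
tool_pos: [507.9, 6.9, 170.9]
tcp_rot: [-90.2, 0.1, -91.5]
ft_force: [0.1, -0.2, -3.7]
finger_gap: 2.5
```

```bash
python3 st.py
```

```text
time 5.1
joint_pos [ -5.1  -4.6 103.9   0.1  80.9  -3.6]
tool_pos [507.9   6.9 170.9]
tcp_rot [-90.2   0.1 -91.5]
ft_force [ 0.1 -0.2 -3.7]
finger_gap 2.5025287925602266
```

Request:
move_arm:
  motion: "0 -0.83 -0.4 3 0 0; 0 -1.63 -0.85 6 0 0; 0 -2.4 -1.35 9 0 0; 0 -3.15 -1.9 12 0 0; 0 -3.88 -2.43 15 0 0; 0 -4.57 -3.0 18 0 0; 0 -5.24 -3.63 21 0 0; 0 -5.87 -4.3 24 0 0; 0 -6.46 -4.97 27 0 0; 0 -7.03 -5.68 30 0 0"

```text
time: 5.93
tool_pos: [508.1, -63.7, 114.1]
tcp_rot: [-91.0, 30.1, -91.7]
ft_force: [0.7, 0.9, -1.7]
finger_gap: 2.6
```

```bash
python3 st.py;  python3 - <<'E'
from bench import eyes
import cv2
cv2.imwrite("pics/s3.png",cv2.resize(eyes.snapshot("scene")["image"][150:350,200:460],None,fx=3,fy=3,interpolation=2))
E
```

```text
time 5.9333
joint_pos [-31.   10.4 100.1  25.4  86.6 -35. ]
tool_pos [508.1 -63.7 114.1]
tcp_rot [-91.   30.1 -91.7]
ft_force [ 0.7  0.9 -1.7]
finger_gap 2.628520081109151
```

View pics/s3.png

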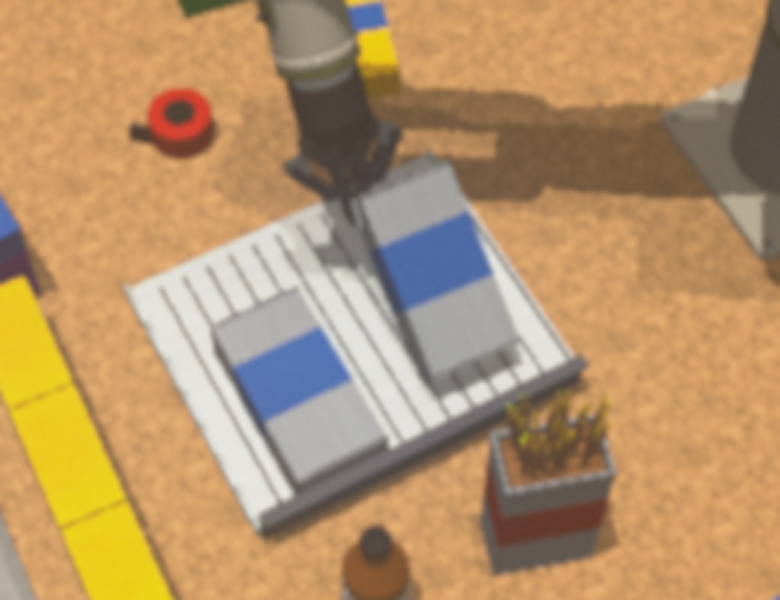

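Request:
move_arm:
  motion: "0 -0.52 -0.75 3 0 0; 0 -1.0 -1.5 6 0 0; 0 -1.44 -2.3 9 0 0; 0 -1.84 -3.1 12 0 0; 0 -2.19 -3.96 15 0 0; 0 -2.49 -4.8 18 0 0; 0 -2.74 -5.65 21 0 0; 0 -2.94 -6.5 24 0 0; 0 -3.1 -7.1 26 0 0; 0 -3.1 -7.1 26 0 0"

```text
time: 6.82
tool_pos: [506.5, -93.8, 40.6]
tcp_rot: [-92.8, 56.1, -93.1]
ft_force: [0.4, 0.1, 0.3]
finger_gap: 2.7
```

```bash
python3 st.py
```

```text
time 6.8167
joint_pos [-42.5  37.5  87.5  38.   98.3 -50.7]
tool_pos [506.5 -93.8  40.6]
tcp_rot [-92.8  56.1 -93.1]
ft_force [0.4 0.1 0.3]
finger_gap 2.7146041838740858
```

Request:
move_arm:
  motion: "0 -0.05 -0.3 1 0 0; 0 -0.1 -0.6 2 0 0; 0 -0.14 -0.9 3 0 0; 0 -0.17 -1.1 4 0 0; 0 -0.17 -1.1 4 0 0; 0 -0.17 -1.1 4 0 0"

```text
time: 7.32
tool_pos: [507.6, -95.3, 32.1]
tcp_rot: [-92.8, 60.0, -93.0]
ft_force: [0.4, -0.2, -1.8]
finger_gap: 2.4
```

```bash
python3 st.py;  python3 - <<'E'
from bench import eyes
import cv2
cv2.imwrite("pics/s4.png",cv2.resize(eyes.snapshot("scene")["image"][150:350,200:460],None,fx=3,fy=3,interpolation=2))
E
```

```text
time 7.3167
joint_pos [-43.4  41.6  85.   39.5 100.5 -52.2]
tool_pos [507.6 -95.3  32.1]
tcp_rot [-92.8  60.  -93. ]
ft_force [ 0.4 -0.2 -1.8]
finger_gap 2.416882048914812
```

View pics/s4.png

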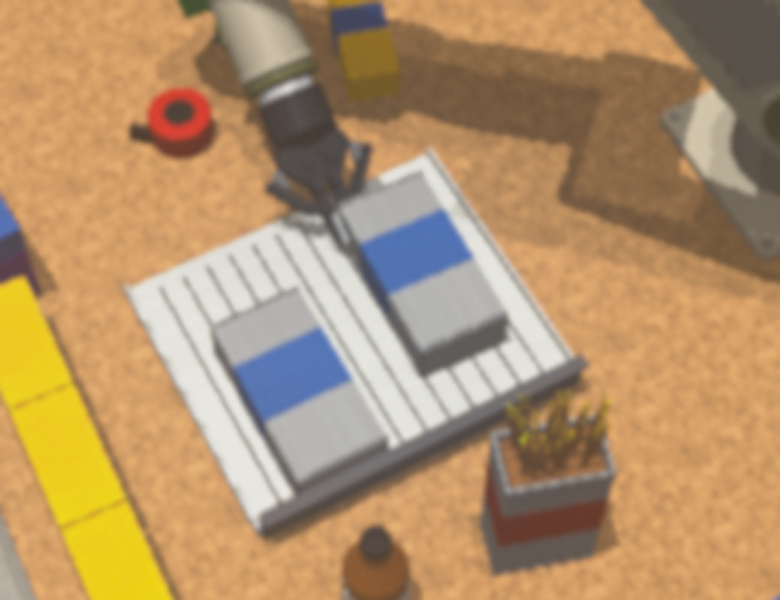

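Request:
move_arm:
  motion: "0 0 -0.1 0.5 0 0; 0 0 -0.2 1 0 0; 0 0 -0.3 1 0 0; 0 0 -0.3 1 0 0"

```text
time: 7.7
tool_pos: [508.2, -95.6, 31.4]
tcp_rot: [-92.7, 61.1, -92.8]
ft_force: [-1.9, -0.1, 10.3]
finger_gap: 2.4
```

Request:
move_arm:
  motion: "0 0 0.1 0 0 0; 0 0 0.2 0 0 0; 0 0 0.2 0 0 0; 0 0 0.2 0 0 0; 0 0 0.2 0 0 0; 0 0 0.2 0 0 0"
  fingers: 3

```text
time: 8.2
tool_pos: [507.6, -95.3, 31.3]
tcp_rot: [-92.9, 61.0, -93.0]
ft_force: [0.1, 0.4, -0.1]
finger_gap: 30.1
```

Request:
move_arm:
  motion: "0 -1 0.6 0 0 0; 0 -2 1.2 0 0 0; 0 -3.5 2 0 0 0; 0 -5 3 0 0 0; 0 -6.5 4 0 0 0; 0 -8 5 0 0 0; 0 -8 5 0 0 0"

```text
time: 8.78
tool_pos: [508.8, -180.0, 84.1]
tcp_rot: [-92.4, 60.7, -92.7]
ft_force: [0.2, 0.3, -0.2]
finger_gap: 29.8
```

```bash
python3 st.py;  python3 - <<'E'
from bench import eyes
import cv2,numpy as np
a=eyes.snapshot("wrist")["image"];b=eyes.snapshot("scene")["image"]
b=cv2.resize(b[190:340,230:430],(640,480),interpolation=2)
cv2.imwrite("pics/w5.png",cv2.resize(np.hstack([a,b]),(800,300),interpolation=3))
E
```

```text
time 8.7833
joint_pos [-48.5  43.9  75.   37.8 109.6 -50.7]
tool_pos [ 508.8 -180.    84.1]
tcp_rot [-92.4  60.7 -92.7]
ft_force [ 0.2  0.3 -0.2]
finger_gap 29.772093526414096
```

View pics/w5.png

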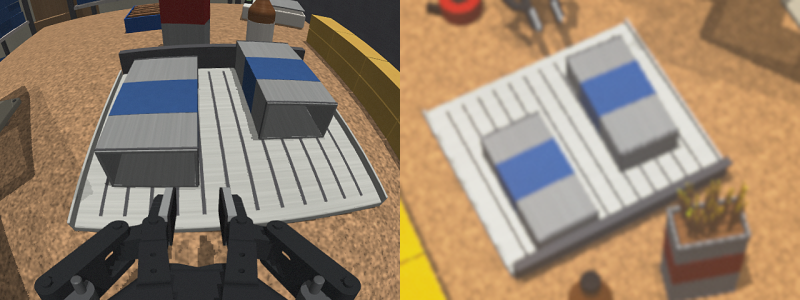

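```bash
python3 - <<'E'
from bench import readout
import numpy as np
from scipy.spatial.transform import Rotation as R
st=readout.sense();A=R.from_euler('xyz',st["tcp_rot"],degrees=True);B=R.from_euler('xyz',[-90,0,-88],degrees=True)
print((B*A.inv()).as_rotvec(degrees=True),np.array([459,-172,110])-st["tool_pos"])
E
```

```text
[-60.88102958  -1.95361974   3.00773277] [-49.08581234   4.80175573  28.12286779]
```

Request:
move_arm:
  motion: "0 0 2 -6.8 0 0; -1 0 4 -13.6 0 0; -2 0 5 -20 0 0; -3 0 5 -27 -1 1; -4 0 5 -34 -1 1; -5 0.5 4 -41 -1 2; -5 0.5 4 -48 -1.5 2; -5 0.5 3 -55 -1.8 3; -5 0.5 3 -61 -2 3; -5 0.5 3 -61 -2 3"
  fingers: 7.5

```text
time: 9.72
tool_pos: [457.0, -167.1, 110.5]
tcp_rot: [-90.1, -0.3, -87.7]
ft_force: [0.2, 1.2, 0.1]
finger_gap: 75.0
```

```bash
python3 st.py
```

```text
time 9.7167
joint_pos [-25.9  -4.9 110.8  -0.3  74.1 -28.1]
tool_pos [ 457.  -167.1  110.5]
tcp_rot [-90.1  -0.3 -87.7]
ft_force [0.2 1.2 0.1]
finger_gap 74.95173132763863
```

Request:
move_arm:
  motion: "0 0 -2 0 0 0; 0 0 -4 0 0 0; 0 0 -6 0 0 0; 0 0 -8 0 0 0; 0 0.5 -8.3 0 0 0; 0 1.2 -8.3 0 0 0; 0 2 -8.3 0 0 0; 0 2.6 -8.3 0 0 0; 0 3.1 -8.3 0 0 0; 0 3.6 -8.3 0 0 0"

```text
time: 10.55
tool_pos: [458.6, -134.1, 29.6]
tcp_rot: [-90.0, -0.1, -88.0]
ft_force: [1.1, -1.8, 0.8]
finger_gap: 74.9
```

Request:
move_arm:
  motion: "0 0.5 0 0 0 0; 0 1 0 0 0 0; 0 1.5 0 0 0 0; 0 2 0 0 0 0; 0 2.5 0 0 0 0; 0 3 0 0 0 0; 0 3.5 0 0 0 0; 0 4 0 0 0 0; 0 4.5 0 0 0 0; 0 5 0 0 0 0"

```text
time: 11.38
tool_pos: [457.6, -83.9, 28.3]
tcp_rot: [-90.1, -0.0, -88.0]
ft_force: [0.1, -5.4, 3.3]
finger_gap: 75.1
```

Request:
move_arm:
  motion: "0 0.3 0 0 0 0; 0 0.6 0 0 0 0; 0 0.9 0 0 0 0; 0 1.2 0 0 0 0; 0 1.4 0 0 0 0; 0 1.5 0 0 0 0; 0 1.5 0 0 0 0"

```text
time: 11.97
tool_pos: [457.5, -69.0, 28.2]
tcp_rot: [-90.1, 0.0, -88.0]
ft_force: [-0.1, -1.3, 0.9]
finger_gap: 74.9
```

Request:
move_arm:
  motion: "0 0.1 0 0 0 0; 0 0.2 0 0 0 0; 0 0.3 0 0 0 0; 0 0.3 0 0 0 0"

```text
time: 12.3
tool_pos: [457.5, -66.1, 28.2]
tcp_rot: [-90.1, -0.0, -88.0]
ft_force: [0.2, -1.0, 0.5]
finger_gap: 74.8
```

```bash
python3 st.py;  python3 - <<'E'
from bench import eyes
import cv2,numpy as np
a=eyes.snapshot("wrist")["image"][60:330,160:560];b=eyes.snapshot("scene")["image"]
b=cv2.resize(b[190:340,230:430],(400,300),interpolation=2)
cv2.imwrite("pics/w6.png",np.hstack([cv2.resize(a,(400,300)),b]))
cv2.imwrite("pics/w6full.png",eyes.snapshot("wrist")["image"])
E
```

```text
time 12.3
joint_pos [-14.6  -2.  117.5  -0.   64.6 -16.5]
tool_pos [457.5 -66.1  28.2]
tcp_rot [-90.1  -0.  -88. ]
ft_force [ 0.2 -1.   0.5]
finger_gap 74.78327637492599
```

View pics/w6.png

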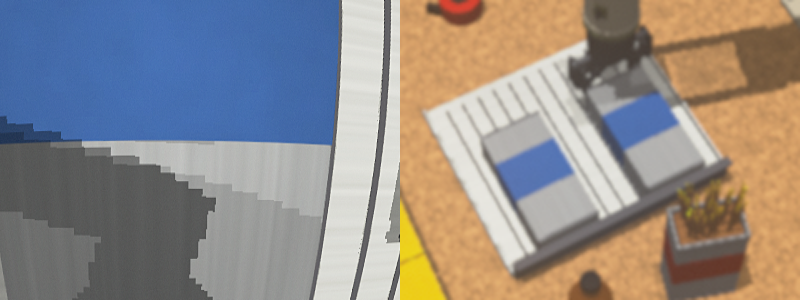

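Request:
move_arm:
  motion: "0 0.1 0 0 0 0; 0 0.2 0 0 0 0; 0 0.3 0 0 0 0; 0 0.3 0 0 0 0"

```text
time: 12.78
tool_pos: [457.9, -64.8, 28.5]
tcp_rot: [-90.0, -0.2, -88.0]
ft_force: [0.7, -9.9, -0.3]
finger_gap: 74.9
```

Request:
move_arm:
  motion: "0 0.1 0 0 0 0; 0 0.2 0 0 0 0; 0 0.2 0 0 0 0"

```text
time: 13.03
tool_pos: [458.1, -64.6, 28.9]
tcp_rot: [-90.0, -0.4, -88.0]
ft_force: [-0.3, -20.9, 0.4]
finger_gap: 74.8
```

Force rose to 21 N with the tin stalled at the expected position, so it is against the rail. I'll back off and check.

Request:
move_arm:
  motion: "0 -0.6 0 0 0 0; 0 -1.5 0 0 0 0; 0 -3 0 0 0 0; 0 -5 0 0 0 0; 0 -7 1 0 0 0; 0 -9 4 0 0 0; 0 -11 8 0 0 0; 0 -12 12 0 0 0; 0 -12 16 0 0 0; 0 -12 20 0 0 0"

```text
time: 13.87
tool_pos: [457.0, -182.0, 230.0]
tcp_rot: [-90.1, 0.0, -88.1]
ft_force: [-0.3, -0.2, 0.5]
finger_gap: 74.8
```

Request:
move_arm:
  motion: "0 3 3 0 0 0; 0 6 6 0 0 0; 0 8 9 0 0 0; 0 9 11 0 0 0; 0 9 11 0 0 0; 0 9 11 0 0 0"

```text
time: 14.37
tool_pos: [458.4, -91.0, 339.7]
tcp_rot: [-89.9, -0.1, -87.9]
ft_force: [0.2, 0.2, -1.3]
finger_gap: 74.6
```

```bash
python3 st.py;  python3 - <<'E'
from bench import eyes
import cv2
a=eyes.snapshot("wrist")["image"]
cv2.imwrite("pics/w7.png",cv2.resize(a[60:330,160:520],(800,600),interpolation=2))
E
```

```text
time 14.3667
joint_pos [-17.5 -14.5  95.1  -0.   99.2 -19.6]
tool_pos [458.4 -91.  339.7]
tcp_rot [-89.9  -0.1 -87.9]
ft_force [ 0.2  0.2 -1.3]
finger_gap 74.62024093080716
```

View pics/w7.png

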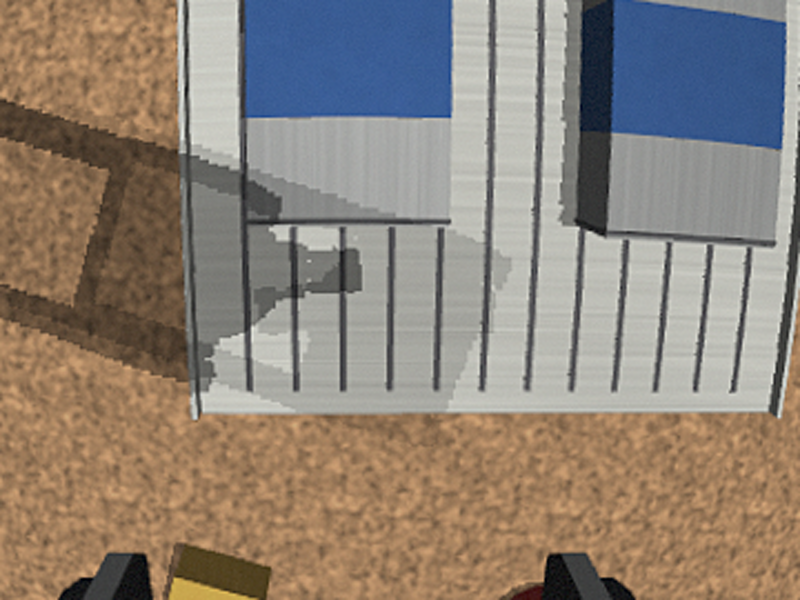

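```bash
python3 - <<'E'
from bench import eyes
from h import *
import cv2
s=eyes.snapshot("wrist")
for p in [(271,159.5),(362,159.5)]: print(fray(s,p,72).round(1))
for p in [(250,246),(510,246)]: print("front",fray(s,p,12).round(1))
cv2.imwrite("pics/w8.png",cv2.resize(s["image"][0:180,220:460],(800,600),interpolation=2))
E
```

```text
[407.1 -52.7  72. ]
[507.1 -49.2  72. ]
front [ 371.8 -176.2   12. ]
front [ 746.3 -163.4   12. ]
```

View pics/w8.png

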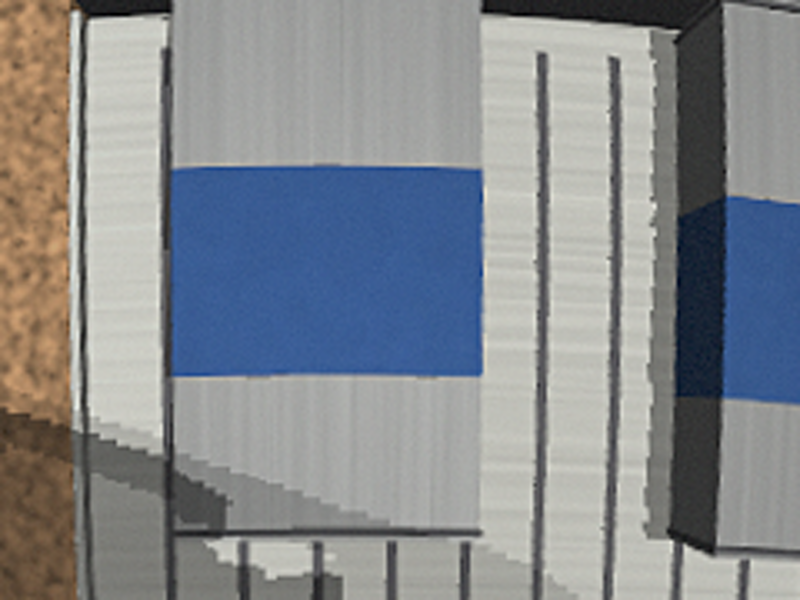

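The mouth edge is at a 2.0° slope, the same as the board's front edge. Its distance from the front edge puts the bottom at the rail within about 2 mm, and nothing is touching the tin. I'm handing in.

```bash
python3 -c "
from bench import r
print(r.hand_in())"
```

```text
the job is handed in; nothing more can be done
None
```

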